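Push the inlaid box down the drying lane

ROBOT

A 7-joint arm with a two-finger parallel gripper is mounted at the origin on the work surface. World frame = base frame: x ahead of the robot, y to its left, z up, the work surface at z = 0. Lengths are in mm, angles in rad, forces in N, time in s.
With the tool pointing down it reaches from about 400 to 900 mm from the base axis. Payload 5.6 kg.
Tool frame: the origin (TCP) lies midway between the tips of the shut fingers; the grasp point (between the pads) lies 19 mm behind it (r.grip_point_offset is the distance from the TCP to the grasp point, in mm); z points along the fingers, y is the line along which they close (so a half turn about z gives the same grasp; the last joint's range is limited). The gripper opens to 92 mm and grips with 3 to 60 N. Pads are 20 mm wide; open, the fingers measure 128 mm over their backs; the gripper's body (75 mm by 189 mm) begins 69 mm behind the grasp point.
Start: joints at [1.169, 0.468, -0.012, 1.603, 0.006, 1.071, -0.056], TCP at [228.208, -608.63, 214.592] pointing down, gripper open.
Joint ranges: [-2.53, 2.53], [-0.31, 2.02], [-1.57, 1.55], [0.28, 2.44], [-1.29, 4.43], [0.15, 1.84], [-2.92, 2.92]. Speed limits (rad/s): [2.57, 2.57, 3.14, 3.14, 3.14, 3.14, 3.14].

INTERFACE

Orientations are given as a 3x3 rotation matrix whose columns are the frame's x, y, z axes.
In Python, from station import r gives the robot as it stands.
- The arm moves only by the tool servo_tool, never from a script. Its arguments are lists of equal length, an entry for each row: "delta_rot": the turn, a rotation vector about the tool's x, y, z in units of 6 degrees (1.0 is 6 degrees), a list of three; "linear": the shift along the tool's x, y, z in units of 40 mm (1.0 is 40 mm), a list of three; "grip": the gripper command: -1 is shut, 1 is fully open, values between are in proportion. In form: {"delta_rot": [[rx, ry, rz], ...], "linear": [[dx, dy, dz], ...], "grip": [grip, ...]}. A call has exactly 8 rows; each row shifts and turns the commanded pose from where the row before left it, along the tool's axes as they then stand; what a row does not reach is not made up. A row lasts 1/12 s, in which the tool goes at most 41.7 mm and 7.16 degrees, less where a joint would pass 70% of its speed; a pose out of reach is approached as far as the arm can. A call with a number of a shift or a turn outside -1 to 1 is refused whole. A call with a gripper value outside its range is refused whole. The fingers move at their own pace and stop on an object; "grip_force" is the grip in N (left out, the last holds). Time passes only in rows, so rows that do not move let the fingers close, or fill a call up. It gives the time, the measured TCP pose, the force, the opening and the grip force at its end, in the units of the state.
- r.sense(): the state, without advancing time (a new reading comes with each control period).
- r.camera(name): name is "side" or "top" or "wrist"; returns a dict with "image" (480x640x3 uint8, blue, green, red), "z_map" (480x640 float32, mm along the optical axis (not along the pixel's ray), 0 where there is no reading), "fx", "fy", "cx", "cy" (pixels), "R" (3x3) and "t" (3): a world point X has camera coordinates R X + t; the wrist camera has in their place "mount" (4x4, takes a point from camera to tool coordinates, whose origin is the TCP and whose axes are the flange's). Camera axes: x right, y down, z forward; pixel columns grow to the right and rows downward; lengths in mm; the calibration is good to about 2 mm. A picture is of the moment at which its call begins: read the wrist's pose just before it.
- r.finish_job(): hands the job in; it is judged then, once.
Trained networks look in the newest picture that a camera, given by its name, has taken for a name from the list of things; names that differ only in an ending like _2 or _b are one class to them, and where a whole thing is asked for, a point or a joint stands for the part that bears it (a point fixed in the world has none). Each returns a list of dicts, best first, with "p" (0 to 1); they miss things now and then, are a little off and sometimes report something else, mostly with a low value. They report only what shows in the picture. A call takes as long as a camera call. They do not tell look-alikes from the thing itself.
- r.outline_of(thing, camera): "region" (480x640 bool, what is visible of it) and "point" ([row, column] in pixels, amid what is visible of it).
The state is a dict: "time": time; "joint_positions": joint angles; "joint_vel": joint speeds; "joint_efforts": joint torques, N m; "ee_pos": TCP position; "tool_rot": TCP orientation; "wrist_force": force on the tool from outside, world axes, zero at the start; "torque": the same for the moment, N m; "gripper_width": opening from 0.0 (shut) to 1.0 (fully open); "gripper_force": force on a finger pad.
Only numpy, scipy, OpenCV 4.12 (cv2) and the standard library are available. Lean on these libraries where they do the work, as an engineer would, in place of code of your own. Each camera call takes 0.05 s, during which the arm holds its last target. There are 200 camera calls.

TASK

Push the dark inlaid box along the plywood bed into the lane between the two red rails, and on until its front end rests against the green end stop. The red paint is still wet, so neither the box nor the robot may touch either rail. Only push the box with the fingers, never pick it up or tip it, and leave the mug, glue jar, tape measure and wood offcut where they are.

Things in the scene. Friction and masses are not known exactly. Their poses are not given: they have to be found in the camera images.
- bed: Fixed plywood board lying on the bench, 240 (its x) x 500 (its y) x 12 mm thick; origin at the centre of its underside, on the bench. Its +y is the direction down the lane. The board's -y half is the open infeed, where the box starts; the lane between the rails begins at y = -30 mm and ends at the face of the green stop at y = +210 mm. The lane's centre line is x = 0, its clear width 112 mm (x = -56 to +56). The stop is 136 wide, 25 thick and rises 34 mm above the board.
- rail_near: Red, wet-painted guide rail on the robot's side of the lane, fixed on the bed, 12 (x) x 240 (y) mm, 16 mm tall above the board (top 28 mm above the bench); origin at the centre of its underside, at x = -62, y = +90 mm of the bed; same axes as the bed. Must not be touched.
- rail_far: Red, wet-painted guide rail on the far side of the lane, same size; origin at the centre of its underside, at x = +62, y = +90 mm of the bed. Must not be touched.
- mouth (a point): Middle of the lane's open end, on the board's upper face (bed x = 0, y = -30 mm); axes of the bed.
- stop (a point): Middle of the green stop's face, on the board's upper face (bed x = 0, y = +210 mm), where the front end of the box must arrive; axes of the bed.
- box: Loose closed wooden box, dark with a chequered light-and-black border and a pale panel on the lid; 90 (its x) x 110 (its y) x 60 mm tall, rigid, about 0.5 kg (0.35 to 0.7); origin at the centre of its underside. Stands on the infeed part of the bed (top 72 mm above the bench), its +y roughly down the lane, up to 12 degrees askew and up to 30 mm off the lane's centre line; it slides on the board under a few newtons. Centred in the lane it has 11 mm to spare on each side.
- mug: Orange mug, 72 mm across, 85 mm tall, handle at its +y; origin at the centre of its underside. Leave alone. The four bystanders stand on the bench off the board: of mug, jar and tape measure, two stand beyond the stop end and one on the far side (which is where changes); the offcut lies beyond the infeed end, a little to the robot's side.
- glue: White jar with a red lid, 52 mm across, 100 mm tall; origin at the centre of its underside. Leave alone.
- tape: Black round tape measure, 64 mm across, 32 mm tall; origin at the centre of its underside. Leave alone.
- offcut: Light wood offcut, 45 x 70 x 35 mm tall; origin at the centre of its underside. Leave alone.
Things that resemble listed ones, but are neither listed nor needed, are in the scene too. Of the things like the box, leave any that is turquoise; of the rest the larger one is meant.

How it is judged:
By the outcome, as a careful person would: the job done as asked, in the order asked, and still so for the second after the job is handed in, with the robot touching nothing.
It also fails if it takes over 72 s, if anything falls off the work surface, if the arm or the gripper's body presses on something with over 40 N, if the wrist force passes 120 N, or if a joint passes its speed limit or range.

## Working session

There is one attempt and no reset: what is moved stays moved. The work goes in short steps, Python scripts to look and compute and a tool call to move; the robot and the scene stay as the last step left them, time stands still between calls to the robot, and variables do not carry over. Pictures are saved under pics/ and viewed, at most 10 in all, crops included, and the job is handed in when it is done.

Besides the shell and the picture viewer there is one more tool, called as name(argument=value, ...) on one line, values as JSON. servo_tool: Moves the arm, as the interface text tells. Shifts and turns lie within -1 to 1; 1 stands for 40 mm of shift or 6 degrees of turn. Its arguments: {"type":"object","properties":{"delta_rot":{"type":"array"},"linear":{"type":"array"},"grip":{"type":"array"},"grip_force":{"type":"number"}},"required":["delta_rot","linear","grip"]}

```bash
mkdir -p pics; cat > h.py <<'E'
import numpy as np, cv2
from station import r
def pts(c,m):
    v,u=np.nonzero(m&(c["z_map"]>0)); z=c["z_map"][v,u]
    P=np.stack([(u-c["cx"])/c["fx"]*z,(v-c["cy"])/c["fy"]*z,z],1)
    return (P-c["t"])@c["R"], v,u
E
python3 - <<'E'
from h import *
s=r.sense(); print(s["time"],s["ee_pos"],s["tool_rot"],s["gripper_width"])
for n in("top","side"):
    c=r.camera(n); cv2.imwrite(f"pics/{n}1.png",c["image"]); print(n,c["R"],c["t"],c["fx"])
    for t in("box","bed","rail_near","rail_far","mug","glue","tape","offcut"):
        for o in r.outline_of(t,n):
            P,_,_=pts(c,o["region"]); print(t,round(o["p"],2),o["point"],o["region"].sum(),np.median(P,0).round() if len(P) else "")
E
```

```text
0.0 [ 227.95112489 -608.09811466  213.648802  ] [[ 9.36364813e-01  3.51027582e-01 -7.56958586e-04]
 [ 3.51028366e-01 -9.36363467e-01  1.59484805e-03]
 [-1.48952712e-04 -1.75907353e-03 -9.99998442e-01]] 1.0011638696654053
top [[-0.02381151 -0.99963383  0.01285333]
 [-0.98964436  0.02174921 -0.14188379]
 [ 0.14155228 -0.0160987  -0.98979987]] [  50.42551265  603.0738495  1409.84413249] 560.0697528011617
box 0.95 [244.4, 387.8] 1647 [ 584. -151.   72.]
box 0.83 [219.5, 465.0] 1762 [ 645. -355.   60.]
box 0.78 [172.7, 395.0] 880 [ 780. -189.   44.]
box 0.46 [227.2, 293.1] 487 [643.  88.  28.]
box 0.38 [255.1, 312.0] 15634 [575.  31.  13.]
bed 0.6 [254.8, 314.3] 15266 [575.  33.  13.]
rail_near 0.86 [279.4, 292.8] 499 [521.  92.  27.]
rail_near 0.18 [218.6, 196.2] 444 [664. 332.  96.]
rail_far 0.81 [225.9, 293.6] 506 [644.  87.  27.]
mug 0.65 [278.9, 200.0] 911 [514. 334.  24.]
glue 0.97 [219.4, 195.8] 423 [664. 333.  97.]
tape 0.97 [179.5, 313.0] 527 [777.  31.  32.]
tape 0.3 [277.7, 453.3] 546 [ 502. -320.   35.]
offcut 0.89 [275.3, 451.2] 545 [ 504. -319.   35.]
side [[-7.37139788e-01 -6.75740257e-01 -1.94866711e-04]
 [-3.56529957e-01  3.89170141e-01 -8.49372116e-01]
 [ 5.74030768e-01 -6.26036506e-01 -5.27794440e-01]] [480.50771803 218.01229636 750.71007223] 492.6905694430943
box 0.93 [172.4, 415.7] 1409 [ 628. -330.   51.]
box 0.72 [184.6, 334.3] 786 [ 762. -175.   37.]
bed 0.59 [258.5, 324.1] 13183 [546.  89.  13.]
rail_near 0.88 [269.7, 336.7] 895 [515. 106.  26.]
rail_far 0.93 [243.0, 296.7] 706 [638.  98.  26.]
rail_far 0.6 [212.5, 271.8] 553 [766.  43.  29.]
mug 0.81 [319.6, 245.5] 2860 [494. 338.  57.]
glue 0.73 [281.5, 190.0] 1570 [651. 350.  63.]
tape 0.64 [216.9, 272.3] 596 [767.  43.  28.]
offcut 0.7 [200.0, 453.9] 547 [ 495. -302.   31.]
```

```bash
python3 - <<'E'
import cv2
im=cv2.imread("pics/top1.png"); cv2.imwrite("pics/top1c.png",cv2.resize(im[120:330,180:500],(800,525),interpolation=cv2.INTER_CUBIC))
E
```

```text
(no output)
```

View pics/top1c.png

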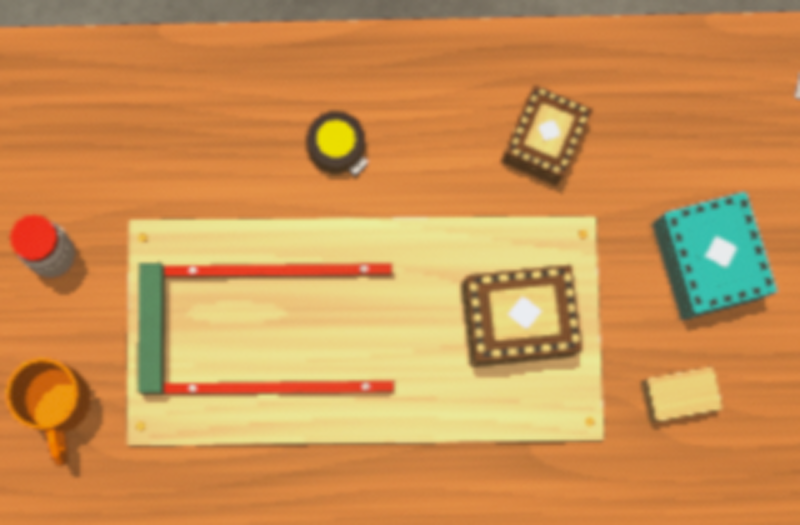

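View pics/side1.png

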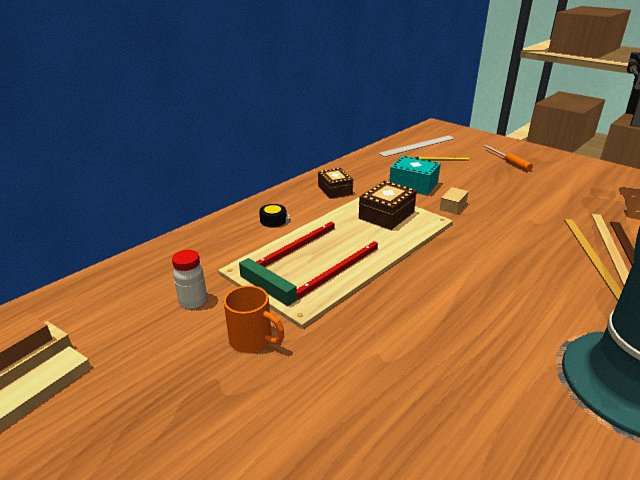

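The top crop shows the candidates for the box:
- The dark box on the bed's infeed, at top pixel (390,246).
- A smaller dark box off the board, at (400,173).
- A turquoise box, at (467,221).

The larger dark one on the bed is the box meant. Turquoise is excluded, and the other dark one is smaller and off the board. Rails are at top rows ~226 and ~279, and the stop is at column ~240.

```bash
cat >> h.py <<'E'
def rect(P):
    return cv2.minAreaRect(P[:,:2].astype(np.float32))
def zone(c,x0,x1,y0,y1,z0,z1):
    P,v,u=pts(c,np.ones((480,640),bool))
    m=(P[:,0]>x0)&(P[:,0]<x1)&(P[:,1]>y0)&(P[:,1]<y1)&(P[:,2]>z0)&(P[:,2]<z1)
    return P[m],v[m],u[m]
E
python3 - <<'E'
from h import *
c=r.camera("top")
hsv=cv2.cvtColor(c["image"],cv2.COLOR_BGR2HSV)
P,v,u=zone(c,400,750,-300,320,7,80); print("bed",rect(P))
P,v,u=zone(c,480,700,-270,-30,64,85); print("box",rect(P),np.median(P[:,2]))
P,v,u=zone(c,480,700,-50,320,20,60)
h=hsv[v,u]
g=P[(h[:,0]>50)&(h[:,0]<95)&(h[:,1]>80)]; print("stop",rect(g),len(g),np.median(g[:,2]))
red=P[((h[:,0]<8)|(h[:,0]>172))&(h[:,1]>150)]
for q in(red[red[:,0]<580],red[red[:,0]>580]):
    print("rail",rect(q),len(q),np.median(q,0))
    f=np.polyfit(q[:,1],q[:,0],1); print(f,np.degrees(np.arctan(f[0])))
E
```

```text
bed ((575.662353515625, 10.1536865234375), (347.2566833496094, 619.9786376953125), 0.09197139739990234)
box ((587.32861328125, -154.69268798828125), (90.57411193847656, 111.34459686279297), 5.150406837463379) 72.53277870265836
stop ((583.7294311523438, 227.22315979003906), (21.270383834838867, 128.73057556152344), 89.51799774169922) 319 45.57109249663633
rail ((520.7780151367188, 97.2137451171875), (233.54833984375, 8.938478469848633), 88.65748596191406) 322 [520.61377808  90.97357223  27.95012482]
[1.82392223e-02 5.18813014e+02] 1.0449146013406128
rail ((644.4775390625, 96.41073608398438), (234.30857849121094, 10.954720497131348), 89.2231674194336) 321 [644.31739167  92.3952141   28.04868875]
[1.63693015e-02 6.42713155e+02] 0.9378081307539066
```

servo_tool(delta_rot=[[0, 0, -1], [0, 0, -1], [0, 0, -1], [0, 0, -1], [0, 0, -1], [0, 0, -1], [0, 0, -1], [0, 0, -1]], linear=[[0, 0, 0], [0, 0, 0], [0, 0, 0], [0, 0, 0], [0, 0, 0], [0, 0, 0], [0, 0, 0], [0, 0, 0]], grip=[0, 0, 0, 0, 0, 0, 0, 0])

```text
time: 1.62
ee_pos: [228.2, -608.7, 214.6]
tool_rot: [[0.361, 0.933, -0.0], [0.933, -0.361, -0.0], [-0.0, -0.0, -1.0]]
wrist_force: [0.0, -0.3, -0.4]
gripper_width: 0.507
gripper_force: 0.0
```

servo_tool(delta_rot=[[0, 0, -1], [0, 0, -1], [0, 0, -1], [0, 0, -1], [0, 0, -0.4], [0, 0, 0], [0, 0, 0], [0, 0, 0]], linear=[[0, 0, 0], [0, 0, 0], [0, 0, 0], [0, 0, 0], [0, 0, 0], [0, 0, 0], [0, 0, 0], [0, 0, 0]], grip=[0, 0, 0, 0, 0, 0, 0, 0])

```text
time: 2.28
ee_pos: [228.1, -608.7, 214.6]
tool_rot: [[-0.085, 0.996, -0.0], [0.996, 0.085, -0.0], [-0.0, -0.0, -1.0]]
wrist_force: [-0.8, -0.1, 0.1]
gripper_width: 0.5
gripper_force: 0.0
```

servo_tool(delta_rot=[[0, 0, 0], [0, 0, 0], [0, 0, 0], [0, 0, 0], [0, 0, 0], [0, 0, 0], [0, 0, 0], [0, 0, 0]], linear=[[0.518, 0.62, 0], [0.518, 0.62, 0], [0.518, 0.62, 0], [0.518, 0.62, 0], [0.518, 0.62, 0], [0.518, 0.62, 0], [0.518, 0.62, 0], [0.518, 0.62, 0]], grip=[0, 0, 0, 0, 0, 0, 0, 0])

```text
time: 2.95
ee_pos: [412.6, -425.2, 214.9]
tool_rot: [[-0.085, 0.996, 0.0], [0.996, 0.085, -0.001], [-0.001, 0.0, -1.0]]
wrist_force: [0.3, -0.3, -1.4]
gripper_width: 0.5
gripper_force: 0.0
```

servo_tool(delta_rot=[[0, 0, 0], [0, 0, 0], [0, 0, 0], [0, 0, 0], [0, 0, 0], [0, 0, 0], [0, 0, 0], [0, 0, 0]], linear=[[0.518, 0.62, 0], [0.518, 0.62, 0], [0.518, 0.62, 0], [0.518, 0.62, 0], [0.518, 0.62, 0], [0.518, 0.62, 0], [0.518, 0.62, 0], [0.518, 0.62, 0]], grip=[0, 0, 0, 0, 0, 0, 0, 0])

```text
time: 3.62
ee_pos: [595.9, -242.9, 214.7]
tool_rot: [[-0.085, 0.996, 0.0], [0.996, 0.085, -0.0], [-0.0, 0.0, -1.0]]
wrist_force: [0.4, -1.1, 0.2]
gripper_width: 0.502
gripper_force: 0.0
```

servo_tool(delta_rot=[[0, 0, 0], [0, 0, 0], [0, 0, 0], [0, 0, 0], [0, 0, 0], [0, 0, 0], [0, 0, 0], [0, 0, 0]], linear=[[0, 0, 0.7], [0, 0, 0.7], [0, 0, 0.7], [0, 0, 0.7], [0, 0, 0.6], [0, 0, 0.5], [0, 0, 0.4], [0, 0, 0.1]], grip=[0, 0, 0, 0, 0, 0, 0, 0])

```text
time: 4.28
ee_pos: [593.0, -243.5, 35.5]
tool_rot: [[-0.086, 0.996, -0.005], [0.996, 0.086, 0.002], [0.002, -0.005, -1.0]]
wrist_force: [-0.2, 0.5, -0.5]
gripper_width: 0.501
gripper_force: 0.0
```

```bash
cat >> h.py <<'E'
A=np.radians(-0.99); C0=np.array([582.6,96.8]) # bed point (0,90)
def bedxy(p):
    d=np.asarray(p)-C0; return np.array([d[0]*np.cos(A)+d[1]*np.sin(A), -d[0]*np.sin(A)+d[1]*np.cos(A)+90])
def boxpose(c,z=(66,76)):
    m=max(r.outline_of("box","top"),key=lambda o:o["p"]*(abs(np.median(pts(c,o["region"])[0][:,2])-72)<5))
    P=pts(c,m["region"])[0]; P=P[(P[:,2]>z[0])&(P[:,2]<z[1])]
    q=rect(P); a=q[2]; w,h=q[1]
    if w>h: a-=90
    return bedxy(q[0]).round(1), "yaw rel bed",round(a+0.99,1), np.round(q[1],1), len(P)
E
python3 - <<'E'
from h import *
s=r.sense(); c=r.camera("top"); print(s["time"],s["ee_pos"],boxpose(c)); print("tcp bed",bedxy(s["ee_pos"][:2]))
cv2.imwrite("pics/top2.png",cv2.resize(c["image"][120:330,240:480],(686,600)))
E
```

```text
4.2833 [ 592.96706755 -243.46367744   35.47626477] (array([   9.1, -160.9]), 'yaw rel bed', 5.4, array([ 91.1, 110.6]), 1292)
tcp bed [  16.24456175 -250.03376375]
```

View pics/top2.png

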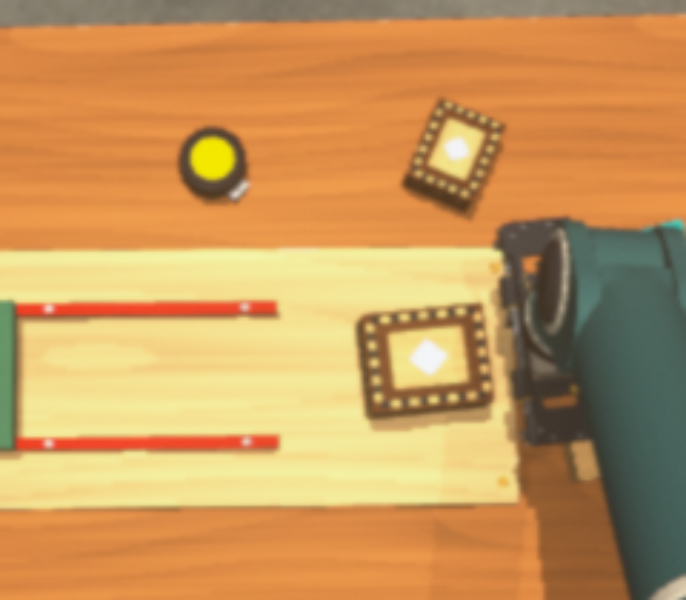

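The box sits free at crop (425,358), with the gripper just behind it at (545,340) and the rails at rows ~310 and ~443. I'll push along the box's own heading first.

servo_tool(delta_rot=[[0, 0, 0], [0, 0, 0], [0, 0, 0], [0, 0, 0], [0, 0, 0], [0, 0, 0], [0, 0, 0], [0, 0, 0]], linear=[[0.15, 0, 0], [0.15, 0, 0], [0.15, 0, 0], [0.1, 0, 0], [0.1, 0, 0], [0.1, 0, 0], [0.15, 0, 0], [0.15, 0, 0]], grip=[0, 0, 0, 0, 0, 0, 0, 0])

```text
time: 5.05
ee_pos: [591.9, -205.0, 39.5]
tool_rot: [[-0.084, 0.996, 0.002], [0.996, 0.084, -0.004], [-0.004, 0.002, -1.0]]
wrist_force: [0.5, -5.8, 1.9]
gripper_width: 0.501
gripper_force: 2.9
```

servo_tool(delta_rot=[[0, 0, 0], [0, 0, 0], [0, 0, 0], [0, 0, 0], [0, 0, 0], [0, 0, 0], [0, 0, 0], [0, 0, 0]], linear=[[0.12, 0, 0], [0.12, 0, 0], [0.12, 0, 0], [0.12, 0, 0], [0.12, 0, 0], [0.12, 0, 0], [0.05, 0, 0], [0, 0, 0]], grip=[0, 0, 0, 0, 0, 0, 0, 0])

```text
time: 5.72
ee_pos: [589.2, -173.1, 39.5]
tool_rot: [[-0.086, 0.996, 0.002], [0.996, 0.086, -0.002], [-0.003, 0.001, -1.0]]
wrist_force: [0.5, -4.2, 4.2]
gripper_width: 0.501
gripper_force: 2.2
```

```bash
cat > s.py <<'E'
from h import *
s=r.sense(); c=r.camera("top"); R=s["tool_rot"]; print(s["time"],s["ee_pos"],s["wrist_force"],boxpose(c)); print("tcp bed",bedxy(s["ee_pos"][:2]),np.degrees(np.arctan2(R[1,1],R[0,1]))+.99)
E
python3 s.py
```

```text
5.7167 [ 589.22239615 -173.12450793   39.48884458] [ 0.51819642 -4.24915561  4.23938544] (array([   3.8, -113.2]), 'yaw rel bed', 5.9, array([ 89.9, 105.5]), 1214)
tcp bed [  11.2851362  -179.76979411] 5.90059146588332
```

servo_tool(delta_rot=[[0, 0, 0.0615], [0, 0, 0.0615], [0, 0, 0.0615], [0, 0, 0.0615], [0, 0, 0.0615], [0, 0, 0.0615], [0, 0, 0.0615], [0, 0, 0.0615]], linear=[[0.136, -0.0105, 0], [0.136, -0.0105, 0], [0.136, -0.0105, 0], [0.136, -0.0105, 0], [0.136, -0.0105, 0], [0.136, -0.0105, 0], [0.136, -0.0105, 0], [0.136, -0.0105, 0]], grip=[0, 0, 0, 0, 0, 0, 0, 0])

```text
time: 6.48
ee_pos: [583.0, -131.0, 39.4]
tool_rot: [[-0.033, 0.999, 0.001], [0.999, 0.033, -0.003], [-0.003, 0.001, -1.0]]
wrist_force: [0.5, -7.6, 5.3]
gripper_width: 0.502
gripper_force: 4.0
```

```bash
python3 s.py
```

```text
6.4833 [ 583.02020501 -130.95219963   39.38680832] [ 0.4623685  -7.60292749  5.31051619] (array([  0.5, -69.2]), 'yaw rel bed', 2.9, array([ 90.8, 102. ]), 1138)
tcp bed [   4.35522198 -137.71094188] 2.8653118052046613
```

servo_tool(delta_rot=[[0, 0, 0.06], [0, 0, 0.06], [0, 0, 0.06], [0, 0, 0.06], [0, 0, 0.06], [0, 0, 0.06], [0, 0, 0.06], [0, 0, 0.06]], linear=[[0.112, -0.01, 0], [0.112, -0.01, 0], [0.112, -0.01, 0], [0.112, -0.01, 0], [0.112, -0.01, 0], [0.112, -0.01, 0], [0.112, -0.01, 0], [0.112, -0.01, 0]], grip=[0, 0, 0, 0, 0, 0, 0, 0])

```text
time: 7.25
ee_pos: [579.1, -95.1, 39.2]
tool_rot: [[0.018, 1.0, 0.001], [1.0, -0.018, -0.003], [-0.003, 0.001, -1.0]]
wrist_force: [-0.4, -7.5, 6.2]
gripper_width: 0.498
gripper_force: 4.1
```

```bash
python3 s.py
```

```text
7.25 [579.12791644 -95.13869192  39.21403677] [-0.35535712 -7.5358354   6.20872296] (array([ -0.7, -32.4]), 'yaw rel bed', -0.3, array([99.6, 88.1]), 1161)
tcp bed [  -0.15526777 -101.97003077] -0.02037198180406352
```

servo_tool(delta_rot=[[0, 0, 0], [0, 0, 0], [0, 0, 0], [0, 0, 0], [0, 0, 0], [0, 0, 0], [0, 0, 0], [0, 0, 0]], linear=[[0.2, 0, 0], [0.2, 0, 0], [0.2, 0, 0], [0.2, 0, 0], [0.2, 0, 0], [0.2, 0, 0], [0.2, 0, 0], [0.2, 0, 0]], grip=[0, 0, 0, 0, 0, 0, 0, 0])

```text
time: 8.02
ee_pos: [580.0, -31.1, 39.1]
tool_rot: [[0.017, 1.0, 0.0], [1.0, -0.017, -0.003], [-0.003, 0.0, -1.0]]
wrist_force: [-0.6, -9.1, 6.1]
gripper_width: 0.497
gripper_force: 4.3
```

```bash
python3 s.py
```

```text
8.0167 [580.0197341  -31.12436628  39.14683639] [-0.59692552 -9.13231332  6.05684757] (array([-1.4, 34. ]), 'yaw rel bed', -0.2, array([93.8, 89.8]), 1052)
tcp bed [ -0.36961635 -37.94985207] -0.012525669017630525
```

servo_tool(delta_rot=[[0, 0, 0], [0, 0, 0], [0, 0, 0], [0, 0, 0], [0, 0, 0], [0, 0, 0], [0, 0, 0], [0, 0, 0]], linear=[[0.25, 0, 0], [0.25, 0, 0], [0.25, 0, 0], [0.25, 0, 0], [0.25, 0, 0], [0.25, 0, 0], [0.25, 0, 0], [0.25, 0, 0]], grip=[0, 0, 0, 0, 0, 0, 0, 0])

```text
time: 8.78
ee_pos: [581.0, 48.7, 38.8]
tool_rot: [[0.018, 1.0, -0.001], [1.0, -0.018, -0.003], [-0.003, -0.001, -1.0]]
wrist_force: [-0.2, -10.3, 7.8]
gripper_width: 0.503
gripper_force: 4.6
```

```bash
python3 s.py; python3 - <<'E'
from h import *
c=r.camera("top"); cv2.imwrite("pics/top3.png",cv2.resize(c["image"][170:330,220:420],(750,600)))
E
```

```text
8.7833 [581.02436723  48.6661328   38.84425195] [ -0.22060653 -10.27658586   7.76254264] (array([ -1.4, 116.5]), 'yaw rel bed', 90.5, array([85.8, 90.4]), 862)
tcp bed [-0.74374543 41.84609431] -0.024686670357315865
```

View pics/top3.png

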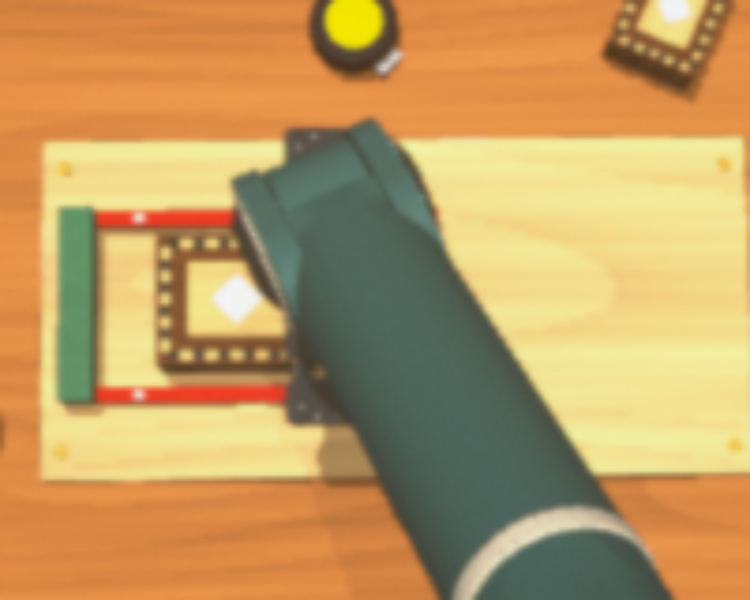

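Box is centred in the lane (crop 235,300), with its front at column ~158 and the stop face at ~97: about 50 mm remain. The tool is drifting down slightly, so I'll ease it up while pushing.

servo_tool(delta_rot=[[0, 0, 0], [0, 0, 0], [0, 0, 0], [0, 0, 0], [0, 0, 0], [0, 0, 0], [0, 0, 0], [0, 0, 0]], linear=[[0.15, 0, -0.003], [0.15, 0, -0.003], [0.15, 0, -0.003], [0.15, 0, -0.003], [0.15, 0, -0.003], [0.12, 0, -0.003], [0.1, 0, -0.003], [0.05, 0, 0]], grip=[0, 0, 0, 0, 0, 0, 0, 0])

```text
time: 9.6
ee_pos: [581.0, 93.3, 39.0]
tool_rot: [[0.014, 1.0, -0.001], [1.0, -0.014, 0.0], [0.0, -0.001, -1.0]]
wrist_force: [-0.4, -2.7, -2.6]
gripper_width: 0.501
gripper_force: 1.3
```

servo_tool(delta_rot=[[0, 0, 0], [0, 0, 0], [0, 0, 0], [0, 0, 0], [0, 0, 0], [0, 0, 0], [0, 0, 0], [0, 0, 0]], linear=[[0.025, 0, 0], [0.025, 0, 0], [0.025, 0, 0], [0.025, 0, 0], [0.025, 0, 0], [0.025, 0, 0], [0, 0, 0], [0, 0, 0]], grip=[0, 0, 0, 0, 0, 0, 0, 0])

```text
time: 10.27
ee_pos: [581.8, 97.4, 39.4]
tool_rot: [[0.016, 1.0, -0.0], [1.0, -0.016, -0.001], [-0.001, -0.0, -1.0]]
wrist_force: [0.6, -4.8, -1.2]
gripper_width: 0.502
gripper_force: 2.4
```

```bash
python3 s.py
```

```text
10.2667 [581.8454466   97.43234713  39.35965974] [ 0.61019123 -4.84552929 -1.18872223] (array([ -1.1, 168. ]), 'yaw rel bed', 89.8, array([84.3, 90.1]), 793)
tcp bed [-0.7653664  90.61921564] 0.08460405861528975
```

servo_tool(delta_rot=[[0, 0, 0], [0, 0, 0], [0, 0, 0], [0, 0, 0], [0, 0, 0], [0, 0, 0], [0, 0, 0], [0, 0, 0]], linear=[[0.025, 0, 0], [0.025, 0, 0], [0.025, 0, 0], [0.025, 0, 0], [0, 0, 0], [0, 0, 0], [0, 0, 0], [0, 0, 0]], grip=[0, 0, 0, 0, 0, 0, 0, 0])

```text
time: 11.03
ee_pos: [581.8, 97.4, 39.3]
tool_rot: [[0.017, 1.0, -0.001], [1.0, -0.017, -0.006], [-0.006, -0.001, -1.0]]
wrist_force: [-0.4, -12.3, 0.1]
gripper_width: 0.499
gripper_force: 6.3
```

The force rose with no motion, so the box is against the stop. Backing straight off.

servo_tool(delta_rot=[[0, 0, 0], [0, 0, 0], [0, 0, 0], [0, 0, 0], [0, 0, 0], [0, 0, 0], [0, 0, 0], [0, 0, 0]], linear=[[-0.05, 0, 0], [-0.1, 0, 0], [-0.2, 0, 0], [-0.4, 0, 0], [-0.4, 0, 0], [-0.4, 0, 0], [-0.4, 0, 0], [0, 0, 0]], grip=[0, 0, 0, 0, 0, 0, 0, 0])

```text
time: 11.7
ee_pos: [581.2, 21.2, 39.7]
tool_rot: [[0.019, 1.0, 0.001], [1.0, -0.019, -0.001], [-0.001, 0.001, -1.0]]
wrist_force: [0.7, -1.1, -0.6]
gripper_width: 0.498
gripper_force: 0.0
```

servo_tool(delta_rot=[[0, 0, 0], [0, 0, 0], [0, 0, 0], [0, 0, 0], [0, 0, 0], [0, 0, 0], [0, 0, 0], [0, 0, 0]], linear=[[0, 0, -0.5], [0, 0, -0.7], [0, 0, -0.7], [-0.7, 0, -0.6], [-0.8, 0, 0], [-0.8, 0, 0], [-0.8, 0, 0], [-0.8, 0, 0]], grip=[0, 0, 0, 0, 0, 0, 0, 0])

```text
time: 12.37
ee_pos: [579.1, -131.1, 140.3]
tool_rot: [[0.013, 1.0, 0.002], [1.0, -0.013, 0.001], [0.001, 0.002, -1.0]]
wrist_force: [0.3, -0.3, -0.2]
gripper_width: 0.502
gripper_force: 0.0
```

```bash
python3 s.py; python3 - <<'E'
from h import *
c=r.camera("top"); a=cv2.resize(c["image"][190:310,220:380],(800,600),interpolation=cv2.INTER_CUBIC); cv2.imwrite("pics/top4.png",a)
c=r.camera("side"); cv2.imwrite("pics/side4.png",cv2.resize(c["image"][180:340,180:400],(800,582),interpolation=cv2.INTER_CUBIC))
E
```

```text
12.3667 [ 579.05834418 -131.11344275  140.25141016] [ 0.29565967 -0.27417422 -0.17781732] (array([ -1. , 155.5]), 'yaw rel bed', 0.0, array([109.2,  90.4]), 1350)
tcp bed [   0.3967385  -137.94061356] 0.23032179932140684
```

View pics/top4.png

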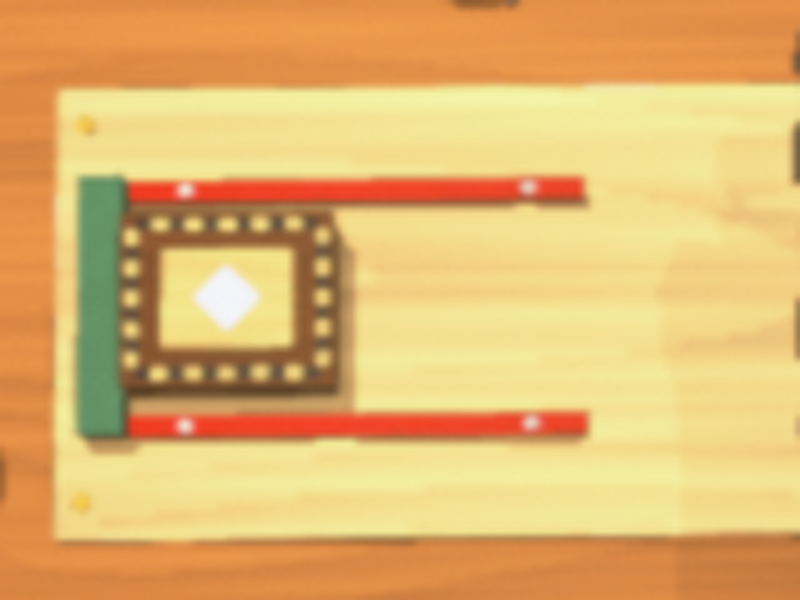

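View pics/side4.png

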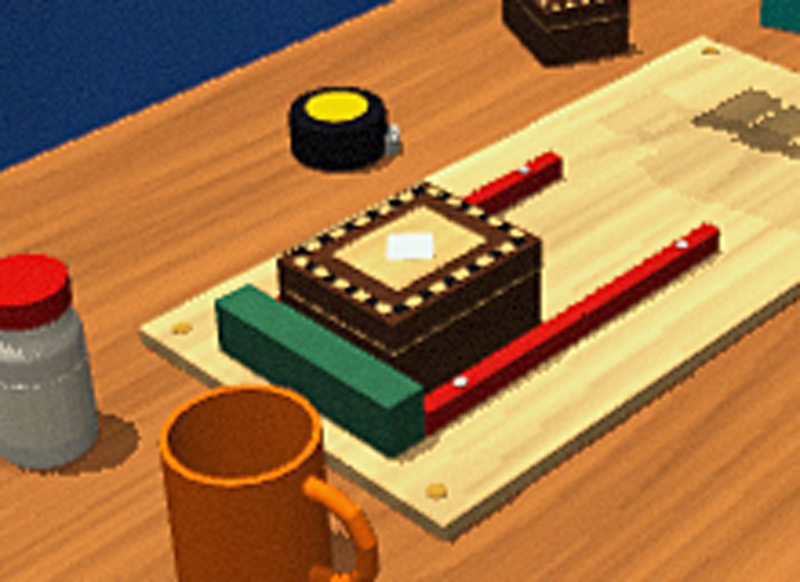

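Both views show the box flush on the stop (top crop column ~122). It is square and centred, with gaps to the rails at rows ~200 and ~412, and the mug, jar and tape look undisturbed. The arm is clear, so I'm handing in.

```bash
python3 -c "
from station import r
print(r.finish_job())"
```

```text
the job is handed in; nothing more can be done
None
```

I pushed the dark inlaid box into the lane until it rested against the green stop, square and about 1 mm off centre; it stayed clear of both rails in every check, and I handed the job in at about 12.5 s with the arm clear.

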